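# Close the extractor's filter canister with its wing-nut cover

## Task

In the framing workshop the bench extractor's filter has been changed. Put the loose green cover, wing nut up, over the brass stud of the open filter canister so that it sits flat on the rim, and then turn its yellow wing nut clockwise until snug at its stop. Let go and leave it closed.

Things in the scene. Friction and masses are not known exactly. Their poses are not given: they have to be found in the camera images.
- cover: Loose green disc, 128 mm across, 8 mm thick, with a yellow captive wing nut in its middle (about 0.4 kg together), lying on the bench nut up. Origin: centre of the underside, z up. The hole for the stud is 32 mm across in the disc and 29 mm in the nut, closed 22 mm above the underside. No preferred direction on the canister; it can be carried by its nut.
- wing (a point): Grip point on the wing nut's axis, 44 mm above the cover's underside; x along the wing bar, z up. Bar: 64 mm long, 12 mm thick, from 24 to 52 mm above the underside, ears on the outer 16 mm of each end up to 62 mm. Below it a round hub 40 mm across (8 to 24 mm). Grip across the 12 mm.
- wing_nut (a joint): Turn of the nut on the cover, rad, growing clockwise seen from above: starts loose at 0 to 0.3, snug at its solid stop 1.4. Light friction (0.03 N m), stays where left. Only friction on the rim keeps the cover from turning along: turn it while the cover rests there, pressed lightly. Turned on past the stop the cover just turns along, no harm.
- seat (a point): Centre of the top rim of the open grey canister, 70 mm above the bench, z up; the cover's origin belongs here. Fixed, 120 mm across, wall 5 mm, white filter inside; brass stud on the axis, 12 mm thick, rising 19 mm above the rim, its last 8 mm tapering to 4 mm. It stands left or right; a like canister opposite is already closed, with an orange cover.
Not all that is in view belongs to the job. Of the things like the cover, leave any that is black, brown or pink; of the rest the smaller one is meant.

How it is judged:
By the outcome, as a careful person would: the job done as asked, in the order asked, and still so for the second after the job is handed in, with the robot touching nothing.
It also fails if it takes over 45 s, if anything falls off the work surface, if the arm or the gripper's body presses on something with over 40 N, if the wrist force passes 120 N, or if a joint passes its speed limit or range.

## Robot

A 7-joint arm with a two-finger parallel gripper is mounted at the origin on the work surface. World frame = base frame: x ahead of the robot, y to its left, z up, the work surface at z = 0. Lengths are in mm, angles in rad, forces in N, time in s.
With the tool pointing down it reaches from about 425 to 800 mm from the base axis. Payload 8.3 kg.
Tool frame: the origin (TCP) lies at the very end of the fingers, on their centre line; the grasp point (between the pads) lies tcp_to_grasp behind it (tcp_to_grasp is the distance from the TCP to the grasp point, in mm); z points along the fingers, y is the line along which they close (so a half turn about z gives the same grasp; the last joint's range is limited). The gripper opens to 85 mm and grips with 20 to 120 N. Pads are 22 mm wide; open, the fingers measure 114 mm over their backs; the gripper's body (76 mm by 85 mm) begins 54 mm behind the grasp point. The pads swing forward as they close: fully open they stand 13 mm farther back than shut.
Start: joints at [-1.164, 0.383, 0.016, 1.37, -0.006, 1.388, -0.046], TCP at [282.889, 557.293, 205.179] pointing down, gripper open.
Joint ranges: [-2.95, 2.95], [-0.25, 2.06], [-1.52, 1.56], [0.18, 2.33], [-1.44, 4.58], [0.02, 2.06], [-3.01, 3.01]. Speed limits (rad/s): [2.39, 2.39, 3.01, 3.01, 3.14, 3.14, 3.14].

## Interface

Orientations are given as a unit quaternion [x, y, z, w].
In Python, from plant import * gives the robot as it stands.
- The arm moves only by the tool drive_tool, never from a script. Its argument "increments" is one flat list of numbers, 7 for each row, row after row: the opening, from 0 (shut) to 1 (fully open), then the shift along the world's x, y, z as a fraction of full scale, then the turn, a rotation vector about the world's x, y, z as a fraction of full scale. In form: [claw, x, y, z, rx, ry, rz, claw, x, y, z, rx, ry, rz, ...]. A call has 1 to 8 rows; each row is the pose to reach, as a shift and turn from the pose commanded when the call began; what a row does not reach only later rows make up. Full scale, the value 1, is 100 mm for a shift and 90 degrees for a turn. A row lasts 1/10 s, in which the tool goes at most 50 mm and 8.59 degrees, less where a joint would pass 70% of its speed; a pose out of reach is approached as far as the arm can. A call with a number of a shift or a turn outside -1 to 1 is refused whole. A call with a gripper value outside its range is refused whole. The fingers move at their own pace and stop on an object; "newtons" is the grip in N (left out, the last holds). Time passes only in rows, so rows that repeat a pose let the fingers close. It gives the time, the measured TCP pose, the force, the opening and the grip force at its end, in the units of the state.
- get_state(): the state, without advancing time (a new reading comes with each control period).
- camera(name): name is "side" or "top"; returns the picture (400x640x3 uint8, red, green, blue); there is no depth.
- camera_info(name): a dict with "fx", "fy", "cx", "cy" (pixels), "k1" (the pictures are not rectified: a ray, as slopes to the right and down, at radius r is drawn at 1 + k1 r^2 times it, then the intrinsics apply), "extrinsics" (4x4, takes a point from camera to world coordinates). Camera axes: x right, y down, z forward; pixel columns grow to the right and rows downward; lengths in mm; the calibration is good to about 2 mm. A picture is of the moment at which its call begins. camera_info takes no time and is no camera call.
- sign_off(): hands the job in; it is judged then, once.
The state is a dict: "t": time; "joint_pos": joint angles; "joint_vel": joint speeds; "joint_torque": joint torques, N m; "tcp_pos": TCP position; "tool_rot": TCP orientation; "wrist_force": force on the tool from outside, world axes, zero at the start; "wrist_torque": the same for the moment, N m; "grip_width": finger opening in mm; "grasp_force": force on a finger pad.
Only numpy, scipy, OpenCV 4.12 (cv2) and the standard library are available. Lean on these libraries where they do the work, as an engineer would, in place of code of your own. Each camera call takes 0.05 s, during which the arm holds its last target. There are 200 camera calls.

## Working session

There is one attempt and no reset: what is moved stays moved. The work goes in short steps, Python scripts to look and compute and a tool call to move; the robot and the scene stay as the last step left them, time stands still between calls to the robot, and variables do not carry over. Pictures are saved under pics/ and viewed, at most 10 in all, crops included, and the job is handed in when it is done.

Besides the shell and the picture viewer there is one more tool, called after "Call:" as name(argument=value, ...) on one line, values as JSON. drive_tool: Moves the arm, as the interface text tells. Shift numbers are shares of 100 mm and turn numbers shares of 90 degrees, none past 1 either way. Its arguments: {"type":"object","properties":{"increments":{"type":"array"},"newtons":{"type":"number"}},"required":["increments"]}

```bash
mkdir -p pics; ls; python3 - <<'E'
from plant import *
import cv2,numpy as np
s=get_state();print({k:np.round(v,3).tolist() for k,v in s.items()})
for n in("side","top"):
    i=camera_info(n);print(n,{k:np.round(v,3).tolist() for k,v in i.items()})
    cv2.imwrite(f"pics/{n}0.png",camera(n)[:,:,::-1])
E
```

```text
pics
{'t': 0.0, 'joint_pos': [-1.164, 0.384, 0.016, 1.371, -0.006, 1.388, -0.046], 'joint_vel': [0.0, -0.0, -0.002, -0.001, 0.0, -0.002, -0.0], 'joint_torque': [0.0, -62.76, 0.844, -37.182, 0.016, 0.014, 0.0], 'tcp_pos': [282.652, 556.789, 204.155], 'tool_rot': [0.233, 0.973, -0.001, -0.0], 'wrist_force': [-0.079, 0.475, -0.126], 'wrist_torque': [0.016, -0.043, -0.002], 'grasp_force': 0.0, 'grip_width': 85.355}
side {'fx': 421.803, 'fy': 421.803, 'cx': 324.993, 'cy': 203.787, 'k1': -0.086, 'extrinsics': [[0.995, -0.043, 0.088, 304.638], [-0.097, -0.592, 0.8, -951.495], [0.018, -0.805, -0.593, 761.153], [0.0, 0.0, 0.0, 1.0]]}
top {'fx': 476.258, 'fy': 476.258, 'cx': 312.265, 'cy': 197.864, 'k1': -0.129, 'extrinsics': [[-0.023, -0.984, 0.176, 173.835], [-1.0, 0.024, 0.005, -33.544], [-0.009, -0.176, -0.984, 1387.318], [0.0, 0.0, 0.0, 1.0]]}
```

View pics/side0.png

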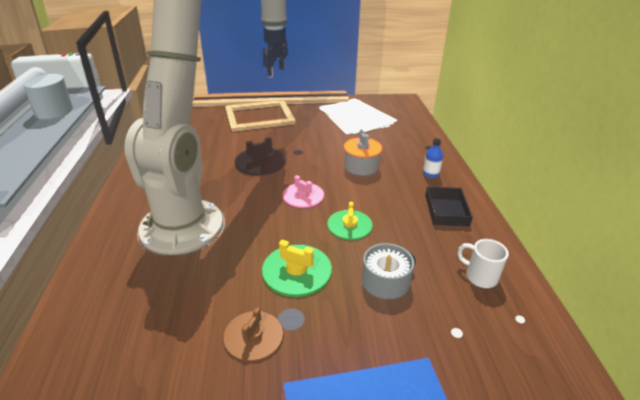

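View pics/top0.png

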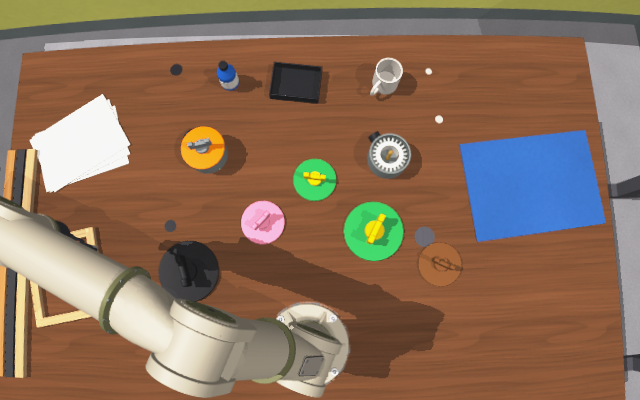

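Lookalikes:
- Small green cover: top (315,179), side (350,222).
- Large green cover: top (374,231), side (297,270).
- Pink: top (263,222). Black: top (188,271). Brown: top (440,264).
- Orange closed canister: top (203,148).

I choose the small green cover. The open canister, with the stud showing, is at top (390,155), side (388,268).

```bash
cat > h.py <<'E'
from plant import *
import cv2,numpy as np
from scipy.optimize import least_squares
def rays(n,px):
    i=camera_info(n);px=np.asarray(px,float).reshape(-1,1,2)
    K=np.array([[i['fx'],0,i['cx']],[0,i['fy'],i['cy']],[0,0,1]])
    u=cv2.undistortPointsIter(px,K,np.array([i['k1'],0,0,0.]),None,None,(3,50,1e-10)).reshape(-1,2)
    E=np.array(i['extrinsics']);d=np.c_[u,np.ones(len(u))]@E[:3,:3].T
    return E[:3,3],d/np.linalg.norm(d,axis=1)[:,None]
def plane(n,px,z):
    o,d=rays(n,px);return o+d*((z-o[2])/d[:,2])[:,None]
def tri(a,b):
    (o1,d1),(o2,d2)=rays("top",a),rays("side",b);d1=d1[0];d2=d2[0]
    t=np.linalg.lstsq(np.c_[d1,-d2],o2-o1,rcond=None)[0]
    p,q=o1+t[0]*d1,o2+t[1]*d2
    return (p+q)/2,np.linalg.norm(p-q)
def circle(P):
    f=lambda c:np.hypot(P[:,0]-c[0],P[:,1]-c[1])-c[2]
    return least_squares(f,[*P[:,:2].mean(0),60],loss='soft_l1',f_scale=1.5).x
def hsv(im): return cv2.cvtColor(im,cv2.COLOR_RGB2HSV)
def blob(m,near):
    n,l,s,c=cv2.connectedComponentsWithStats(m.astype(np.uint8))
    k=1+np.argmin(np.hypot(*(c[1:]-near).T)+1e3*(s[1:,4]<15));return l==k
E
python3 - <<'E'
from h import *
ims={n:cv2.imread(f"pics/{n}0.png")[:,:,::-1].copy() for n in("top","side")}
seed={"top":(315,179),"side":(350,222)};can={"top":(390,155),"side":(388,268)}
crops=[]
for n,im in ims.items():
    H=hsv(im);g=(H[...,0]>45)&(H[...,0]<85)&(H[...,1]>90)&(H[...,2]>60)
    y=(H[...,0]>22)&(H[...,0]<33)&(H[...,1]>150)&(H[...,2]>80)
    gb=blob(g,seed[n]);yb=blob(y,seed[n])
    c=cv2.findContours((gb|yb).astype(np.uint8),cv2.RETR_EXTERNAL,cv2.CHAIN_APPROX_NONE)[0]
    hull=cv2.convexHull(max(c,key=len)).reshape(-1,2)
    edge=max(c,key=len).reshape(-1,2)
    edge=np.array([p for p in edge if not cv2.dilate(yb.astype(np.uint8),np.ones((5,5)))[p[1],p[0]]])
    P=plane(n,edge,6);print(n,"disc circ",np.round(circle(P),1),gb.sum(),yb.sum())
    ys,xs=np.nonzero(yb);print("yellow rect",cv2.minAreaRect(np.c_[xs,ys].astype(np.float32)))
    for s in(seed,can):
        x,yy=s[n];crops.append(cv2.resize(im[yy-35:yy+35,x-45:x+45],(400,300),interpolation=cv2.INTER_CUBIC))
cv2.imwrite("pics/c1.png",np.vstack([np.hstack(crops[:2]),np.hstack(crops[2:])])[:,:,::-1])
E
```

```text
top disc circ [477.1 -34.3  62.8] 1205 204
yellow rect ((314.5, 178.5), (13.0, 21.0), 90.0)
side disc circ [476.9 -33.4  64.4] 867 187
yellow rect ((350.0, 214.0), (24.0, 12.0), 90.0)
```

View pics/c1.png

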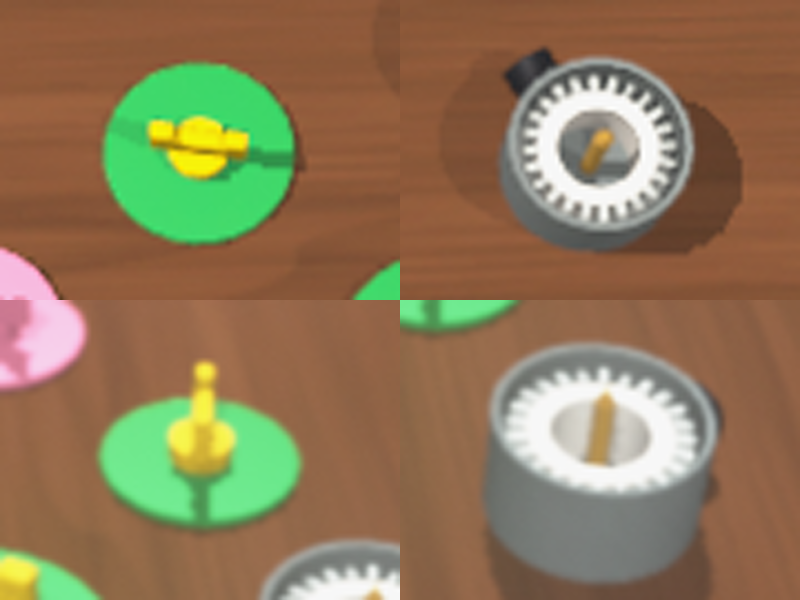

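```bash
python3 - <<'E'
from h import *
O={"top":[(270,144),(345,120)],"side":[(305,187),(343,233)]}
def px(n,k,p):
    p=np.array(p,float)-[400*k,300*(n=="side")]
    return (p+.5)/(400/90)-.5+O[n][k]
L=tri(px("top",0,(162,129)),px("side",0,(205,368)));print("far ear top",L)
print("near ear top, z62",plane("top",px("top",0,(237,142)),62),"far",plane("top",px("top",0,(162,129)),62))
print("disc ctr",tri(px("top",0,(199.5,152.5)),px("side",0,(200.5,461))))
print("stud tip",tri(px("top",1,(605,132)),px("side",1,(605,393))))
rt=px("top",1,[(511,143),(693,143),(602,58),(602,230),(537,83),(667,83),(535,203),(668,203)])
print("rim top@70",circle(plane("top",rt,70)))
rs=px("side",1,[(489,415),(718,432),(600,343),(525,362),(683,368)])
print("rim side@70",circle(plane("side",rs,70)))
print("rim ctr tri",tri(px("top",1,(602,144)),px("side",1,(604,421))))
# mask contours for the rim (grey vs brown)
for n,s in(("top",(390,155)),("side",(388,268))):
    im=cv2.imread(f"pics/{n}0.png")[:,:,::-1].copy();H=hsv(im)
    m=blob((H[...,1]<75)&(H[...,2]>70),s)
    c=max(cv2.findContours(m.astype(np.uint8),0,cv2.CHAIN_APPROX_NONE)[0],key=len).reshape(-1,2)
    P=plane(n,c,70);o=circle(P);
    # keep rim half only: far side from camera
    cam=np.array(camera_info(n)['extrinsics'])[:2,3];v=o[:2]-cam;v/=np.linalg.norm(v)
    Q=P[(P[:,:2]-o[:2])@v>15];print(n,"mask rim",np.round(circle(Q),1),len(Q))
E
```

```text
far ear top (array([481.96214728, -11.33804472,  67.46875597]), np.float64(2.7811525702625377))
near ear top, z62 [[474.9121633  -59.19221238  62.        ]] far [[484.67295317 -11.26000407  62.        ]]
disc ctr (array([478.53523062, -35.02276219,  11.51945312]), np.float64(2.549226449203156))
stud tip (array([ 536.38889539, -251.94223239,   91.73681239]), np.float64(6.168455800845774))
rim top@70 [ 538.33972662 -253.6009051    58.44731099]
rim side@70 [ 536.32632985 -249.57869622   60.68438577]
rim ctr tri (array([ 535.93460892, -253.05278783,   72.02020072]), np.float64(2.407856243950492))
top mask rim [ 534.7 -251.8   59.9] 53
side mask rim [ 535.2 -251.5   60.4] 69
```

The crop confirms the choice. The small green disc has radius ~63–64 mm and is centred at about (478.5,−34.8), with its bar at ~78° from x. Triangulated heights are ear top ~65 (text says 62), rim ~72 (70) and stud tip ~91 (89). The seat is at ≈ (536,−252), on the right. Next I'll start the transit at height.

```bash
python3 -c "
import plant;print(plant.tcp_to_grasp)"
```

```text
18.700000000000003
```

Call:
drive_tool(increments=[1,0.5,-0.4,0,0,0,-0.1,1,1,-0.8,0,0,0,-0.15,1,1,-1,0,0,0,-0.2])

```text
t: 0.4
tcp_pos: [385.5, 455.3, 204.3]
tool_rot: [0.384, 0.923, -0.001, 0.0]
wrist_force: [0.3, 0.5, 0.6]
grip_width: 85.4
grasp_force: 0.0
```

Call:
drive_tool(increments=[1,0.2,-0.45,0,0,0,-0.1,1,0.4,-0.9,0,0,0,-0.15,1,0.45,-1,0,0,0,-0.2])

```text
t: 0.7
tcp_pos: [431.6, 350.3, 205.3]
tool_rot: [0.527, 0.85, -0.001, 0.001]
wrist_force: [0.6, -0.2, -0.3]
grip_width: 85.5
grasp_force: 0.0
```

Call:
drive_tool(increments=[1,0.2,-0.45,0,0,0,-0.1,1,0.4,-0.9,0,0,0,-0.15,1,0.5,-1,0,0,0,-0.2])

```text
t: 1.0
tcp_pos: [480.3, 250.5, 205.4]
tool_rot: [0.653, 0.757, -0.001, 0.001]
wrist_force: [0.6, 0.4, 0.6]
grip_width: 85.4
grasp_force: 0.0
```

Call:
drive_tool(increments=[1,0,-0.5,0,0,0,-0.1,1,0,-1,0,0,0,-0.15,1,0,-1,0,0,0,-0.2])

```text
t: 1.3
tcp_pos: [478.7, 149.0, 205.4]
tool_rot: [0.765, 0.644, -0.001, 0.001]
wrist_force: [-0.1, 0.7, -0.8]
grip_width: 85.8
grasp_force: 0.0
```

Call:
drive_tool(increments=[1,0,-0.5,0,0,0,0,1,0,-1,0,0,0,0,1,0,-1,0,0,0,0])

```text
t: 1.6
tcp_pos: [477.9, 49.4, 205.5]
tool_rot: [0.763, 0.646, -0.0, 0.001]
wrist_force: [0.1, -0.0, -0.4]
grip_width: 85.2
grasp_force: 0.0
```

Call:
drive_tool(increments=[1,0,-0.4,-0.2,0,0,-0.02,1,0,-0.84,-0.6,0,0,-0.02,1,0,-0.84,-1,0,0,-0.02,1,0,-0.84,-1,0,0,-0.02,1,0,-0.84,-1,0,0,-0.02])

```text
t: 2.1
tcp_pos: [477.4, -26.3, 105.3]
tool_rot: [0.77, 0.638, -0.001, -0.001]
wrist_force: [0.1, 0.4, 0.5]
grip_width: 85.7
grasp_force: 0.0
```

```bash
python3 - <<'E'
from h import *
s=get_state();print(s['tcp_pos'],s['tool_rot'])
out=[]
for n,(x,y) in(("top",(315,175)),("side",(350,205))):
    im=camera(n);out.append(cv2.resize(im[y-50:y+50,x-65:x+65],(400,308),interpolation=cv2.INTER_CUBIC))
cv2.imwrite("pics/c2.png",np.hstack(out)[:,:,::-1])
E
```

```text
[477.41625276 -26.30720326 105.25813592] [ 7.70094001e-01  6.37929599e-01 -8.76030459e-04 -5.36802014e-04]
```

View pics/c2.png

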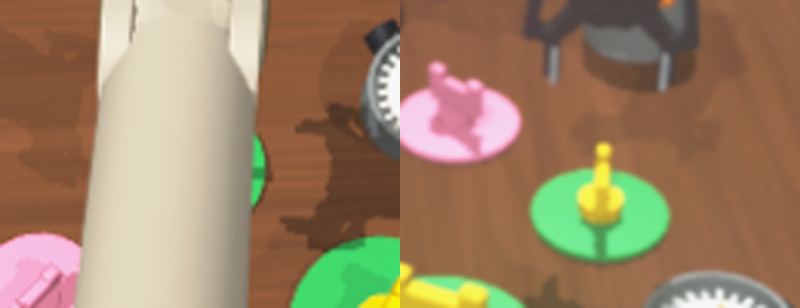

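The side view shows the open fingertips at side px ≈ (334,180) and (370,183), straddling the bar's line above the cover. The small green cover is untouched. The TCP still needs about −8 mm in y.

```bash
python3 - <<'E'
from h import *
s=get_state();print(s['tcp_pos'])
f=lambda c:((c[0]-400+.5)/3.077-.5+285,(c[1]+.5)/3.077-.5+155)
for c in((552,82),(663,90)): print(plane("side",f(c),118))
E
```

```text
[479.32886943 -25.59723733 107.07015301]
[[435.5867188   19.29843986 118.        ]]
[[ 5.33572342e+02 -5.09444752e-01  1.18000000e+02]]
```

Call:
drive_tool(increments=[1,0.01,-0.085,0,0,0,0,1,0.01,-0.085,-0.3,0,0,0,1,0.01,-0.085,-0.3,0,0,0,1,0.01,-0.085,-0.3,0,0,0,1,0.01,-0.085,-0.3,0,0,0])

```text
t: 2.7
tcp_pos: [479.8, -35.2, 76.6]
tool_rot: [0.77, 0.638, 0.001, 0.0]
wrist_force: [0.1, -0.7, 0.9]
grip_width: 85.4
grasp_force: 0.0
```

```bash
python3 - <<'E'
from h import *
s=get_state();print(s['tcp_pos'])
im=camera("side");x,y=350,205
cv2.imwrite("pics/c3.png",cv2.resize(im[y-50:y+50,x-65:x+65],(780,600),interpolation=cv2.INTER_CUBIC)[:,:,::-1])
i=camera_info("side");E=np.array(i['extrinsics'])
for p in((479,-35,77),(479,-35,90),(479,-35,0)):
    q=np.linalg.inv(E)@[*p,1];u=q[:2]/q[2];u*=1+i['k1']*(u@u);print(p,u*i['fx']+[i['cx'],i['cy']])
E
```

```text
[479.80125497 -35.17798377  76.59222713]
(479, -35, 77) [351.60731002 204.11957142]
(479, -35, 90) [351.87077259 200.27445821]
(479, -35, 0) [350.10922682 225.87758092]
```

View pics/c3.png

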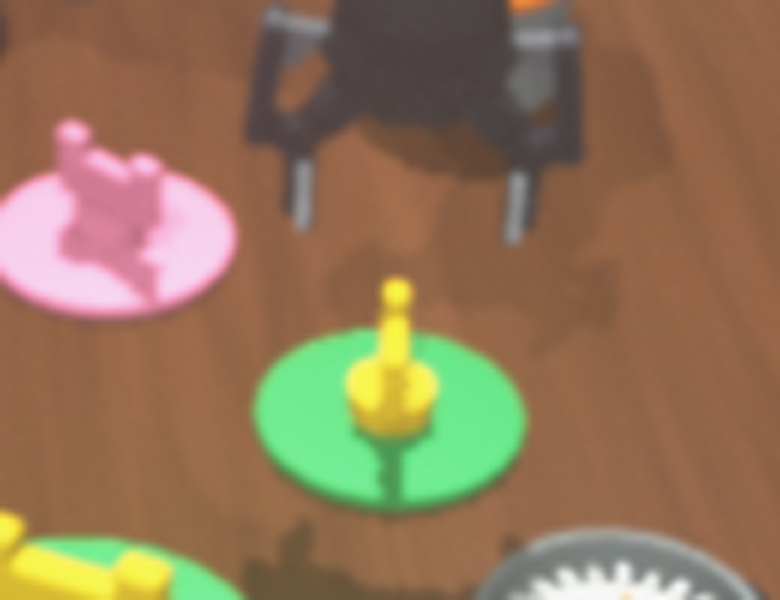

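Side crop: the tips are at px ≈ (335.5,193) and (371,195.5). That is about 6 px above where a TCP at z≈77+13 should project. I'll close the fingers part-way up here, above the ears, to see whether the tips come to the expected pixel (351.6,204).

Call:
drive_tool(increments=[0.1,0,0,0,0,0,0,0.1,0,0,0,0,0,0,0.1,0,0,0,0,0,0,0.1,0,0,0,0,0,0,0.1,0,0,0,0,0,0], newtons=20)

```text
t: 3.25
tcp_pos: [478.9, -35.2, 75.2]
tool_rot: [0.77, 0.638, -0.0, -0.0]
wrist_force: [0.4, -0.1, 0.9]
grip_width: 12.5
grasp_force: 0.0
```

```bash
python3 - <<'E'
from h import *
s=get_state();print(s['tcp_pos'],s['grip_width'])
o=[]
for n,x,y in(("side",350,195),("top",315,175)):
    im=camera(n);o.append(cv2.resize(im[y-45:y+45,x-30:x+30],(400,600),interpolation=cv2.INTER_CUBIC))
cv2.imwrite("pics/c4.png",np.hstack(o)[:,:,::-1])
E
```

```text
[478.87134795 -35.1853401   75.19593742] 12.45505668308511
```

View pics/c4.png

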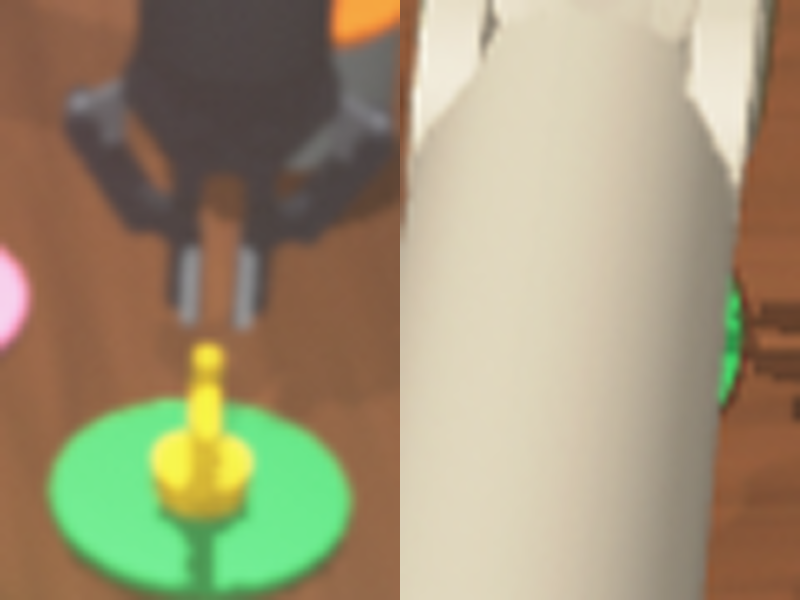

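Even with the fingers nearly shut, the tip is at side px ≈ (352.3,198.7), still ~5.5 px higher than predicted. I'll check this against the start pictures, which have a different geometry, at no robot time.

```bash
cat >> h.py <<'E'
def proj(n,p):
    i=camera_info(n);q=np.linalg.inv(np.array(i['extrinsics']))@[*p,1];u=q[:2]/q[2];u=u*(1+i['k1']*(u@u))
    return np.round(u*i['fx']+[i['cx'],i['cy']],1)
E
python3 - <<'E'
from h import *
for n in("side","top"):
    print(n,[proj(n,(282.7,556.8,z)) for z in(204,217,235)],proj(n,(282.7,583,217)))
a=cv2.imread("pics/side0.png");b=cv2.imread("pics/top0.png")
x,y=(272,60);x2,y2=(60,225)
c=cv2.resize(a[y-30:y+30,x-40:x+40],(400,300),interpolation=cv2.INTER_CUBIC)
d=cv2.resize(b[y2-30:y2+30,x2-40:x2+40],(400,300),interpolation=cv2.INTER_CUBIC)
cv2.imwrite("pics/c5.png",np.hstack([c,d]))
E
```

```text
side [array([276.7,  83.1]), array([276.5,  79.7]), array([276.3,  74.9])] [276.5  77.2]
top [array([ 86.1, 242.7]), array([ 83.8, 242.3]), array([ 80.4, 241.6])] [ 74.2 242.4]
```

View pics/c5.png

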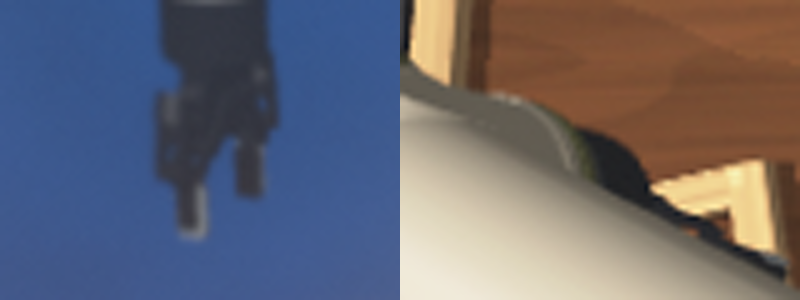

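The start view needs ~+25 mm in z or +71 mm in y to explain the offset, while the present view needs 19 or 24. So the offset is in height: the tips end ~15–19 mm above the reported TCP, and there is no lateral error. I'll open, descend, and check relative to the nut.

Call:
drive_tool(increments=[1,-0.02,0,0,0,0,0,1,-0.02,0,0,0,0,0,1,-0.02,0,0,0,0,0,1,-0.02,0,-0.15,0,0,0,1,-0.02,0,-0.3,0,0,0,1,-0.02,0,-0.46,0,0,0,1,-0.02,0,-0.46,0,0,0,1,-0.02,0,-0.46,0,0,0])

```text
t: 4.15
tcp_pos: [476.8, -35.3, 29.4]
tool_rot: [0.77, 0.638, -0.0, -0.0]
wrist_force: [1.1, -0.0, 0.2]
grip_width: 85.2
grasp_force: 0.0
```

```bash
python3 - <<'E'
from h import *
s=get_state();print(s['tcp_pos'],s['grip_width'],s['wrist_force'])
im=camera("side");x,y=350,205
cv2.imwrite("pics/c6.png",cv2.resize(im[y-40:y+40,x-40:x+40],(600,600),interpolation=cv2.INTER_CUBIC)[:,:,::-1])
E
```

```text
[476.80013609 -35.34791444  29.35381344] 85.2435578721982 [ 1.11622278 -0.00761318  0.18098781]
```

View pics/c6.png

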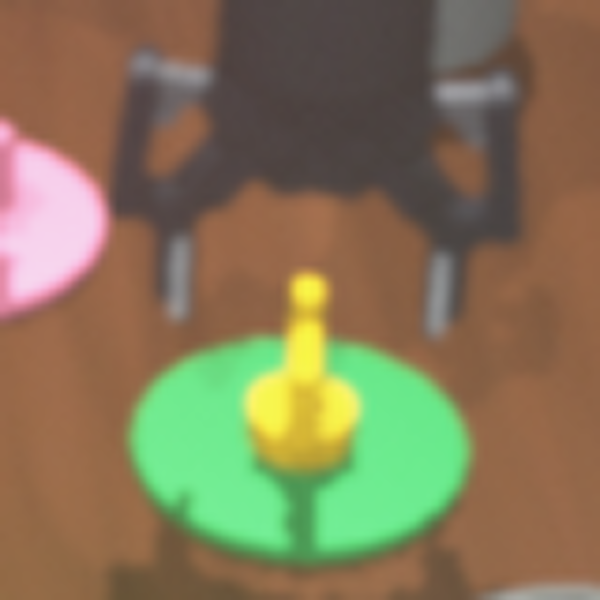

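Tips at px ≈ (334,207) and (368,209): that puts them at z≈60, against the reported 29 + 13 for the open swing. They clear everything. Reported z = 16 is safe open under either reading, and closing there discriminates: width 12 means bar, width 40 means hub.

Call:
drive_tool(increments=[1,0,0,-0.13,0,0,0,1,0,0,-0.13,0,0,0,0.3,0,0,-0.13,0,0,0,0,0,0,-0.13,0,0,0,0,0,0,-0.13,0,0,0,0,0,0,-0.13,0,0,0,0,0,0,-0.13,0,0,0], newtons=25)

```text
t: 4.9
tcp_pos: [477.1, -35.2, 16.3]
tool_rot: [0.77, 0.638, 0.0, 0.0]
wrist_force: [3.3, -0.6, -0.3]
grip_width: 12.3
grasp_force: 2.6
```

Width 12.3 with pad contact: the bar is between the pads, not the hub. Now I'll grip firmly and lift a little, then check from the side.

Call:
drive_tool(increments=[0,0,0,0,0,0,0,0,0,0,0,0,0,0,0,0,0,0.1,0,0,0,0,0,0,0.3,0,0,0,0,0,0,0.6,0,0,0,0,0,0,0.6,0,0,0], newtons=60)

```text
t: 5.5
tcp_pos: [479.1, -35.5, 79.6]
tool_rot: [0.77, 0.638, 0.002, 0.001]
wrist_force: [1.0, 0.5, -3.2]
grip_width: 10.0
grasp_force: 59.1
```

```bash
python3 - <<'E'
from h import *
s=get_state();print(s['tcp_pos'],s['grip_width'],s['wrist_force'],s['wrist_torque'],s['grasp_force'])
im=camera("side");x,y=360,205
cv2.imwrite("pics/c7.png",cv2.resize(im[y-60:y+60,x-60:x+60],(600,600),interpolation=cv2.INTER_CUBIC)[:,:,::-1])
E
```

```text
[479.11836671 -35.47035528  79.56953804] 9.975625306342678 [ 0.96968357  0.4772245  -3.17319101] [-0.07104816 -0.05169281  0.00369111] 59.07068073749542
```

View pics/c7.png

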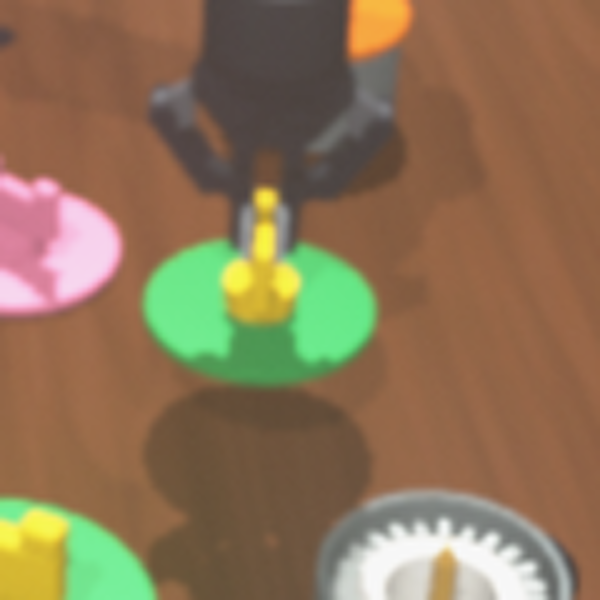

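The cover hangs level from the bar; the far ear is at crop (265,190) and the tips are beside the bar. I'll lift straight up first, then carry it toward the seat.

Call:
drive_tool(increments=[0,0,0,0.25,0,0,0,0,0,0,0.5,0,0,0,0,0.1,-0.3,0.5,0,0,0,0,0.2,-0.6,0.5,0,0,0,0,0.28,-0.85,0.5,0,0,0,0,0.3,-1,0.5,0,0,0,0,0.3,-1,0.5,0,0,0])

```text
t: 6.25
tcp_pos: [505.7, -138.1, 124.8]
tool_rot: [0.771, 0.636, -0.001, -0.0]
wrist_force: [-0.2, -0.5, -4.3]
grip_width: 10.1
grasp_force: 59.2
```

Call:
drive_tool(increments=[0,0.07,-0.3,0,0,0,0,0,0.15,-0.6,0,0,0,0,0,0.22,-0.9,0,0,0,0,0,0.26,-1,0,0,0,0,0,0.26,-1,0,0,0,0])

```text
t: 6.75
tcp_pos: [532.2, -236.2, 124.9]
tool_rot: [0.771, 0.637, -0.001, -0.001]
wrist_force: [-0.1, -0.6, -2.7]
grip_width: 10.5
grasp_force: 59.2
```

Call:
drive_tool(increments=[0,0,-0.1,0,0,0,0,0,0,-0.16,0,0,0,0,0,0,-0.16,0,0,0,0,0,0,-0.16,0,0,0,0])

```text
t: 7.15
tcp_pos: [532.9, -250.8, 126.2]
tool_rot: [0.77, 0.638, 0.0, -0.0]
wrist_force: [0.9, 1.1, -2.6]
grip_width: 9.7
grasp_force: 59.2
```

```bash
python3 - <<'E'
from h import *
s=get_state();print(np.round(s['tcp_pos'],1),np.round(s['joint_pos'],2),s['grip_width'],s['wrist_force'])
for n,sd in(("top",(390,150)),("side",(388,230))):
    im=camera(n);cv2.imwrite(f"pics/{n}8.png",im[:,:,::-1]);H=hsv(im)
    g=(H[...,0]>45)&(H[...,0]<85)&(H[...,1]>90)&(H[...,2]>60)
    b=blob(g,sd);c=max(cv2.findContours(b.astype(np.uint8),0,cv2.CHAIN_APPROX_NONE)[0],key=len).reshape(-1,2)
    z=s['tcp_pos'][2]-16.3+4
    for zz in(z,z+8): print(n,b.sum(),c.min(0),c.max(0),zz,np.round(circle(plane(n,c,zz)),1))
E
```

```text
[ 532.9 -250.8  126.2] [-0.13  0.41  0.68  1.61 -0.27  1.21  0.42] 9.727338905042453 [ 0.87201457  1.05422436 -2.61532182]
top 1358 [353 204] [403 260] 113.89360714100198 [ 294.2 -206.7   60.6]
top 1358 [353 204] [403 260] 121.89360714100198 [ 293.4 -205.7   60.2]
side 1332 [362 227] [417 264] 113.89360714100198 [ 533.4 -246.7   62.8]
side 1332 [362 227] [417 264] 121.89360714100198 [ 530.6 -255.4   62. ]
```

The top view is blocked by the arm (its blob was the large cover). The side view puts the carried disc at ≈ (533,−249), which is consistent with the TCP, so it needs about +2.5 in x and −1 in y. I'll lower in stages and watch the force.

Call:
drive_tool(increments=[0,0.025,-0.01,0,0,0,0,0,0.025,-0.01,-0.1,0,0,0,0,0.025,-0.01,-0.2,0,0,0,0,0.025,-0.01,-0.3,0,0,0,0,0.025,-0.01,-0.34,0,0,0,0,0.025,-0.01,-0.34,0,0,0,0,0.025,-0.01,-0.34,0,0,0])

```text
t: 7.95
tcp_pos: [535.4, -252.3, 92.2]
tool_rot: [0.77, 0.638, -0.0, -0.0]
wrist_force: [-0.1, -0.6, -3.2]
grip_width: 9.7
grasp_force: 59.2
```

```bash
python3 - <<'E'
from h import *
s=get_state();print(np.round(s['tcp_pos'],1),s['wrist_force'],s['wrist_torque'])
im=camera("side");H=hsv(im)
g=(H[...,0]>45)&(H[...,0]<85)&(H[...,1]>90)&(H[...,2]>60)
b=blob(g,(388,245));c=max(cv2.findContours(b.astype(np.uint8),0,cv2.CHAIN_APPROX_NONE)[0],key=len).reshape(-1,2)
print(np.round(circle(plane("side",c,s['tcp_pos'][2]-12.3)),1))
x,y=388,250
cv2.imwrite("pics/c9.png",cv2.resize(im[y-60:y+60,x-60:x+60],(600,600),interpolation=cv2.INTER_CUBIC)[:,:,::-1])
E
```

```text
[ 535.4 -252.3   92.2] [-0.05196427 -0.56950944 -3.15538484] [-0.03914174  0.00061951 -0.04380598]
[ 535.3 -249.1   62.9]
```

View pics/c9.png

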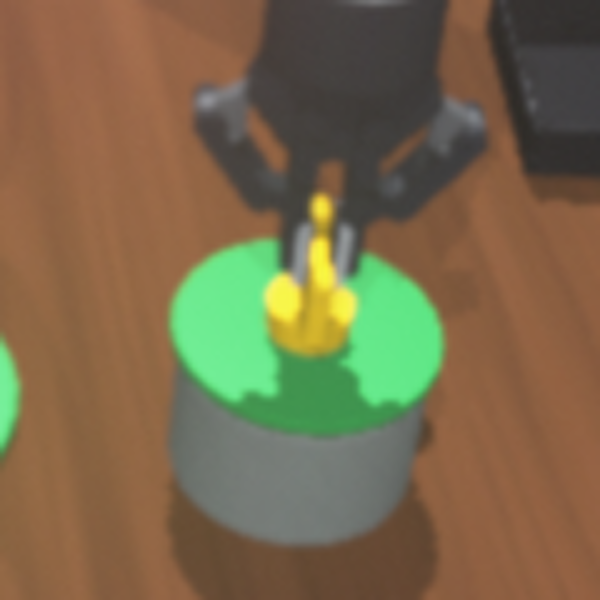

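The disc (crop 170–444 across, row ~330) sits centred over the grey body, with the stud already in its hole and no side force. I'll go down to contact in small steps.

Call:
drive_tool(increments=[0,0,0,-0.03,0,0,0,0,0,0,-0.045,0,0,0,0,0,0,-0.055,0,0,0,0,0,0,-0.055,0,0,0])

```text
t: 8.4
tcp_pos: [535.5, -252.2, 86.8]
tool_rot: [0.77, 0.638, 0.0, 0.0]
wrist_force: [0.3, -0.7, -3.0]
grip_width: 9.8
grasp_force: 59.2
```

Call:
drive_tool(increments=[0,0,0,-0.01,0,0,0,0,0,0,-0.015,0,0,0,0,0,0,-0.015,0,0,0])

```text
t: 8.7
tcp_pos: [535.6, -252.3, 86.5]
tool_rot: [0.77, 0.638, 0.001, 0.0]
wrist_force: [-4.7, 2.5, 8.8]
grip_width: 10.0
grasp_force: 60.7
```

The cover is on the rim: the reported drop puts its underside at ~70, and it presses with ~10 N. Now I'll turn clockwise.

Call:
drive_tool(increments=[0,0,0,0,0,0,-0.06,0,0,0,0,0,0,-0.12,0,0,0,0,0,0,-0.18,0,0,0,0,0,0,-0.24,0,0,0,0,0,0,-0.3,0,0,0,0,0,0,-0.36,0,0,0,0,0,0,-0.42,0,0,0,0,0,0,-0.48])

```text
t: 9.5
tcp_pos: [535.2, -251.9, 86.5]
tool_rot: [0.951, 0.308, 0.0, -0.001]
wrist_force: [-7.0, 4.7, 10.6]
grip_width: 9.9
grasp_force: 61.0
```

```bash
python3 - <<'E'
from h import *
s=get_state();print(np.round(s['tcp_pos'],1),np.round(s['wrist_force'],1),np.round(s['wrist_torque'],3),np.round(s['joint_pos'],2))
E
```

```text
[ 535.2 -251.9   86.5] [-7.   4.7 10.6] [0.944 1.457 0.08 ] [-0.22  0.5   0.82  1.65 -0.4   1.16 -0.24]
```

Call:
drive_tool(increments=[0,0,0,0,0,0,-0.07,0,0,0,0,0,0,-0.14,0,0,0,0,0,0,-0.21,0,0,0,0,0,0,-0.28,0,0,0,0,0,0,-0.35,0,0,0,0,0,0,-0.42,0,0,0,0,0,0,-0.48,0,0,0,0,0,0,-0.52])

```text
t: 10.3
tcp_pos: [536.7, -252.5, 86.6]
tool_rot: [0.996, -0.095, 0.001, 0.0]
wrist_force: [0.4, 0.5, 5.0]
grip_width: 9.8
grasp_force: 60.3
```

```bash
python3 - <<'E'
from h import *
s=get_state();print(np.round(s['tcp_pos'],1),np.round(s['wrist_force'],1),np.round(s['wrist_torque'],3),np.round(s['joint_pos'],2),np.round(s['tool_rot'],3))
E
```

```text
[ 536.7 -252.5   86.6] [0.4 0.5 5. ] [0.124 0.015 0.252] [-0.33  0.58  1.01  1.66 -0.52  1.2  -0.97] [ 0.996 -0.095  0.001  0.   ]
```

Torque rose from 0.08 to 0.25 N m, the rim's slip limit, so the nut is at its stop. I'll turn a little further as confirmation, then ease the pressure.

Call:
drive_tool(increments=[0,0,0,0,0,0,-0.05,0,0,0,0,0,0,-0.1,0,0,0,0,0,0,-0.1])

```text
t: 10.6
tcp_pos: [536.7, -252.7, 86.6]
tool_rot: [0.985, -0.172, 0.001, 0.0]
wrist_force: [-0.1, 0.6, 6.2]
grip_width: 10.1
grasp_force: 60.4
```

```bash
python3 - <<'E'
from h import *
s=get_state();print(np.round(s['tcp_pos'],1),np.round(s['wrist_force'],1),np.round(s['wrist_torque'],3),np.round(s['joint_pos'],2))
E
```

```text
[ 536.7 -252.7   86.6] [-0.1  0.6  6.2] [0.058 0.041 0.124] [-0.35  0.6   1.04  1.66 -0.55  1.21 -1.1 ]
```

Call:
drive_tool(increments=[0.3,0,0,0,0,0,0,0.6,0,0,0,0,0,0,0.8,0,0,0,0,0,0,0.8,0,0,0,0,0,0,0.8,0,0,0.2,0,0,0,0.8,0,0,0.5,0,0,0,0.8,0,0,1,0,0,0,0.8,0,0,1,0,0,0])

```text
t: 11.4
tcp_pos: [537.5, -254.8, 191.4]
tool_rot: [0.985, -0.172, 0.004, 0.001]
wrist_force: [0.5, -0.2, 0.3]
grip_width: 68.1
grasp_force: 0.0
```

Call:
drive_tool(increments=[0.8,0,0.4,0.2,0,0,0,0.8,0,0.8,0.4,0,0,0,0.8,0,1,0.4,0,0,0,0.8,0,1,0.4,0,0,0])

```text
t: 11.8
tcp_pos: [536.7, -148.3, 225.3]
tool_rot: [0.986, -0.168, 0.0, -0.001]
wrist_force: [0.7, 0.1, -0.3]
grip_width: 68.3
grasp_force: 0.0
```

Call:
drive_tool(increments=[0.8,0,0.5,0,0,0,0,0.8,0,1,0,0,0,0,0.8,0,1,0,0,0,0,0.8,0,1,0,0,0,0])

```text
t: 12.2
tcp_pos: [535.5, -51.0, 224.8]
tool_rot: [0.986, -0.169, -0.0, 0.0]
wrist_force: [-0.8, -0.9, -0.4]
grip_width: 68.2
grasp_force: 0.0
```

```bash
python3 - <<'E'
from h import *
s=get_state();print(np.round(s['tcp_pos'],1),np.round(s['wrist_force'],1),s['grip_width'])
for n,sd in(("top",(390,155)),("side",(388,250))):
    im=camera(n);H=hsv(im)
    g=(H[...,0]>45)&(H[...,0]<85)&(H[...,1]>90)&(H[...,2]>60)
    b=blob(g,sd);c=max(cv2.findContours(b.astype(np.uint8),0,cv2.CHAIN_APPROX_NONE)[0],key=len).reshape(-1,2)
    print(n,b.sum(),c.min(0),c.max(0),np.round(circle(plane(n,c,76)),1))
    y=blob((H[...,0]>22)&(H[...,0]<33)&(H[...,1]>150)&(H[...,2]>80),np.array(sd)-[0,5])
    q=np.argwhere(y)[:,::-1];print(cv2.minAreaRect(q.astype(np.float32)),q.mean(0))
    if n=="top": m=plane(n,q,70+50);w,v=np.linalg.eigh(np.cov(m[:,:2].T));print("bar deg",np.degrees(np.arctan2(v[1,1],v[0,1])))
E
```

```text
[535.5 -51.  224.8] [-0.8 -0.9 -0.4] 68.24355279360395
top 1293 [369 130] [413 173] [ 539.1 -255.4   63.2]
((393.6827087402344, 147.6068878173828), (13.453369140625, 23.08664321899414), 41.633541107177734) [392.39903846 148.3125    ]
bar deg 156.72019928523417
side 20 [389 241] [399 243] [ 545.  -240.8   48.6]
((391.7567443847656, 251.28851318359375), (28.283578872680664, 23.981706619262695), 8.530765533447266) [391.67617108 250.36252546]
```

```bash
python3 - <<'E'
from h import *
C={}
for n,sd in(("top",(390,155)),("side",(388,250))):
    H=hsv(camera(n));g=(H[...,0]>45)&(H[...,0]<85)&(H[...,1]>90)&(H[...,2]>60)
    g=cv2.morphologyEx(g.astype(np.uint8),cv2.MORPH_CLOSE,np.ones((5,5)));k,l,s,ce=cv2.connectedComponentsWithStats(g)
    j=[i for i in range(1,k) if s[i,4]>400];j=min(j,key=lambda i:np.hypot(*(ce[i]-sd)))
    c=max(cv2.findContours((l==j).astype(np.uint8),0,cv2.CHAIN_APPROX_NONE)[0],key=len).reshape(-1,2)
    P=plane(n,c,76);o=circle(P);r=np.hypot(*(P[:,:2]-o[:2]).T)-o[2]
    print(n,s[j],np.round(o,1),"resid",np.round(np.percentile(r,[5,50,95]),1));C[n]=cv2.fitEllipse(c)[0]
print(tri(C["top"],C["side"]))
E
```

```text
top [ 369  130   45   44 1322] [ 539.  -255.5   63.1] resid [-1.6  0.1  1.5]
side [ 364  242   55   38 1175] [ 537.9 -257.4   61.4] resid [-44.9   0.3   5. ]
(array([ 539.55303855, -256.31542643,   69.9879555 ]), np.float64(1.0181793297713868))
```

```bash
python3 - <<'E'
from h import *
from scipy.optimize import least_squares
for n,sd in(("top",(390,155)),("side",(388,250))):
    H=hsv(camera(n));g=(H[...,0]>40)&(H[...,0]<88)&(H[...,1]>80)&(H[...,2]>50)
    H0=hsv(cv2.imread(f"pics/{n}0.png")[:,:,::-1].copy());m0=blob((H0[...,1]<75)&(H0[...,2]>70),{"top":(390,155),"side":(388,268)}[n])
    k,l,s,ce=cv2.connectedComponentsWithStats(g.astype(np.uint8))
    j=min([i for i in range(1,k) if s[i,4]>400],key=lambda i:np.hypot(*(ce[i]-sd)))
    cam=np.array(camera_info(n)['extrinsics'])[:2,3];v=np.array([536,-252])-cam;v/=np.linalg.norm(v);w=np.array([-v[1],v[0]])
    for nm,m,z,R in(("rim",m0,70,60),("cover",l==j,78,64)):
        c=max(cv2.findContours(m.astype(np.uint8),0,cv2.CHAIN_APPROX_NONE)[0],key=len).reshape(-1,2)
        P=plane(n,c,z)[:,:2];d=P-[536,-252];q=P[(d@v>0)&(np.hypot(*d.T)>R-10)]
        f=least_squares(lambda p:np.hypot(*(q-p).T)-(R-1.3),[536,-252],loss='soft_l1',f_scale=1.).x
        print(n,nm,np.round(f,1),len(q),np.round(np.std(np.hypot(*(q-f).T)),2))
E
```

```text
top rim [ 535.9 -252.8] 58 1.0
top cover [ 539.3 -255.2] 64 0.99
side rim [ 536.  -249.6] 62 1.28
side cover [ 538.6 -254.4] 40 2.03
```

The cover sits level (height 70 triangulated) but about 3 mm in x and −3 mm in y off the rim centre, because it was gripped slightly off-centre and shifted as it turned. I'll regrip at the release pose, slide it back by (−3,+3), re-snug and release.

Call:
drive_tool(increments=[0.8,0,-0.5,0,0,0,0,0.8,0,-1,0,0,0,0,0.8,0,-1,0,0,0,0,0.8,0,-1,0,0,0,0])

```text
t: 12.9
tcp_pos: [534.4, -155.9, 225.4]
tool_rot: [0.985, -0.175, 0.0, 0.0]
wrist_force: [-0.8, 0.5, -0.4]
grip_width: 68.3
grasp_force: 0.0
```

Call:
drive_tool(increments=[0.8,0,-0.5,0,0,0,0,0.8,0,-1,0,0,0,0,0.8,0,-1,-0.2,0,0,0,0.8,0,-1,-0.4,0,0,0,0.8,0,-1,-0.4,0,0,0,0.8,0,-1,-0.4,0,0,0])

```text
t: 13.5
tcp_pos: [535.9, -250.9, 185.3]
tool_rot: [0.985, -0.17, -0.0, -0.0]
wrist_force: [0.4, -0.6, 0.5]
grip_width: 68.5
grasp_force: 0.0
```

```bash
python3 - <<'E'
from h import *
s=get_state();print(np.round(s['tcp_pos'],1),np.round(s['tool_rot'],3))
E
```

```text
[ 535.9 -250.9  185.3] [ 0.985 -0.17  -0.    -0.   ]
```

Call:
drive_tool(increments=[0.8,0.02,-0.03,-0.3,0,0,0,0.8,0.02,-0.03,-0.6,0,0,0,0.8,0.02,-0.03,-0.85,0,0,0,0.8,0.02,-0.03,-0.98,0,0,0,0.8,0.02,-0.03,-0.98,0,0,0,0.2,0.02,-0.03,-0.98,0,0,0,0,0.02,-0.03,-0.98,0,0,0,0,0.02,-0.03,-0.98,0,0,0], newtons=30)

```text
t: 14.3
tcp_pos: [538.1, -255.6, 88.5]
tool_rot: [0.985, -0.171, 0.001, 0.0]
wrist_force: [0.3, -0.1, -0.1]
grip_width: 25.4
grasp_force: 0.0
```

Call:
drive_tool(increments=[0,0,0,0,0,0,0,0,0,0,0,0,0,0,0,0,0,0,0,0,0])

```text
t: 14.6
tcp_pos: [538.1, -255.2, 88.2]
tool_rot: [0.985, -0.171, 0.001, -0.0]
wrist_force: [-0.9, 2.3, 5.5]
grip_width: 10.7
grasp_force: 33.2
```

Gripped. Now I'll slide to the seat centre (−3,+3.5), then re-snug clockwise with light pressure.

Call:
drive_tool(increments=[0,-0.015,0.015,0,0,0,0,0,-0.03,0.035,0,0,0,0,0,-0.03,0.035,0,0,0,0,0,-0.03,0.035,-0.005,0,0,-0.04,0,-0.03,0.035,-0.005,0,0,-0.08,0,-0.03,0.035,-0.005,0,0,-0.12,0,-0.03,0.035,-0.005,0,0,-0.12])

```text
t: 15.3
tcp_pos: [535.1, -252.2, 88.1]
tool_rot: [0.965, -0.264, 0.001, 0.0]
wrist_force: [0.2, -0.1, 12.1]
grip_width: 11.0
grasp_force: 34.0
```

```bash
python3 - <<'E'
from h import *
s=get_state();print(np.round(s['tcp_pos'],1),np.round(s['wrist_force'],1),np.round(s['wrist_torque'],3),np.round(s['joint_pos'],2),s['grasp_force'])
E
```

```text
[ 535.1 -252.2   88.1] [ 0.2 -0.1 12.1] [0.015 0.11  0.398] [-0.38  0.62  1.09  1.66 -0.58  1.22 -1.26] 34.04567778110504
```

Torque is 0.40 N m against rim friction at 12 N, so the nut is snug at its stop. Release and retreat.

Call:
drive_tool(increments=[0.3,0,0,0,0,0,0,0.6,0,0,0,0,0,0,0.8,0,0,0,0,0,0,0.8,0,0,0,0,0,0,0.8,0,0,0.2,0,0,0,0.8,0,0,0.5,0,0,0,0.8,0,0,1,0,0,0,0.8,0,0,1,0,0,0])

```text
t: 16.1
tcp_pos: [536.3, -254.2, 192.7]
tool_rot: [0.965, -0.264, 0.004, 0.001]
wrist_force: [0.9, -0.8, -0.0]
grip_width: 68.2
grasp_force: 0.0
```

Call:
drive_tool(increments=[0.8,0,0.4,0.2,0,0,0,0.8,0,0.8,0.4,0,0,0,0.8,0,1,0.4,0,0,0,0.8,0,1,0.4,0,0,0])

```text
t: 16.5
tcp_pos: [535.6, -147.7, 226.6]
tool_rot: [0.966, -0.26, 0.0, -0.001]
wrist_force: [0.4, -0.5, -0.1]
grip_width: 68.6
grasp_force: 0.0
```

Call:
drive_tool(increments=[0.8,0,0.5,0,0,0,0,0.8,0,1,0,0,0,0,0.8,0,1,0,0,0,0,0.8,0,1,0,0,0,0])

```text
t: 16.9
tcp_pos: [534.4, -50.4, 226.2]
tool_rot: [0.965, -0.261, -0.0, 0.0]
wrist_force: [-0.1, -1.7, 1.0]
grip_width: 68.5
grasp_force: 0.0
```

```bash
python3 - <<'E'
from h import *
C={}
for n,sd in(("top",(390,155)),("side",(388,250))):
    H=hsv(camera(n));g=(H[...,0]>40)&(H[...,0]<88)&(H[...,1]>80)&(H[...,2]>50)
    k,l,s,ce=cv2.connectedComponentsWithStats(g.astype(np.uint8))
    j=min([i for i in range(1,k) if s[i,4]>400],key=lambda i:np.hypot(*(ce[i]-sd)))
    cam=np.array(camera_info(n)['extrinsics'])[:2,3];v=np.array([536,-252])-cam;v/=np.linalg.norm(v)
    c=max(cv2.findContours((l==j).astype(np.uint8),0,cv2.CHAIN_APPROX_NONE)[0],key=len).reshape(-1,2)
    P=plane(n,c,78)[:,:2];d=P-[536,-252];q=P[(d@v>0)&(np.hypot(*d.T)>54)]
    f=least_squares(lambda p:np.hypot(*(q-p).T)-62.7,[536,-252],loss='soft_l1',f_scale=1.).x
    print(n,np.round(f,1),len(q));C[n]=cv2.fitEllipse(c)[0]
print(tri(C["top"],C["side"]))
E
```

```text
top [ 535.7 -254.1] 63
side [ 535.2 -252.9] 38
(array([ 535.74084182, -255.05524914,   69.89320376]), np.float64(1.198697081745381))
```

The cover is now within ~1–3 mm of the seat centre, flat at rim height, with its nut snug and the arm clear. Handing in.

```bash
python3 -c "
from plant import *
print(sign_off())"
```

```text
the job is handed in; nothing more can be done
None
```

The small green cover sits flat on the open canister, within about 3 mm of centre, with its wing nut turned clockwise to where I judged the stop from the torque rise; the gripper is clear, and I handed the job in at about 17 s (no verdict was returned).

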